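# Check in a returned library book: scan its label, then post it in the returns box

### The job

Check in the returned pocket book: take the hand scanner from its rubber mat and, without touching the book with it, point it squarely at the middle of the barcode label from about 8 cm away and hold it still there for at least a full second. Then lay the scanner flat on its mat again, let go of it, and post the book down through the sprung flap of the returns box so that it is wholly inside and the flap has closed behind it. Leave the pencil cup, the book pile and the stapler where they are.

Things in the scene. Friction and masses are not known exactly. Their poses are not given: they have to be found in the camera images.
- scanner: T-shaped grey barcode scanner, 160 mm long, 0.16 kg, loose, flat on the mat. Handle 34 mm wide (y), 28 high, from x = -45 to +75; head at its -x end 78 wide, 34 high, x = -85 to -43. Origin: on the underside (z up), below the handle, a good place to grip across y; centre of mass 11 mm nearer the head. The beam leaves the head's black window along -x; the head starts roughly towards the robot.
- scan_window (a point): Middle of the scanner's black window, on the front of the head: 86 mm ahead (-x) of the scanner's origin and 17 mm above its underside. Axes as the scanner's: the beam goes along this -x axis. No trigger need be pressed; aiming and holding still reads the label.
- mat: Black rubber mat, fixed, 240 (x) by 160 (y) by 4 mm thick, the scanner's place. Origin: centre of its underside, on the desk. It lies to the left or right of the robot, the returns box on the other side.
- stand: Low aluminium book stand, fixed, base 70 (x) by 170 (y) by 6 mm, with two thin upright rails along y to 28 mm above the desk, 18 mm apart; the book stands loosely between them. Origin: centre of its underside.
- book: Returned hard-cover pocket book, rigid, loose, 0.2 kg, standing on its long edge in the stand: 15 mm thick (x), 148 mm long (y), 105 mm tall (z). Origin: centre of its lower edge face, 6 mm above the desk at the start. The cover on its +x side, away from the robot, carries the barcode label.
- book_label (a point): Centre of the white barcode label with black bars, 56 mm (along y) by 32 mm (along z), on the book's +x cover, 60 mm above the book's lower edge. Axes as the book's: +x points straight out of the label, roughly away from the robot.
- bin: Returns box of light wood, fixed, open inside, 160 (x) by 210 (y) mm, 175 mm high. Origin: centre of its underside. The floor inside is 6 mm up.
- bin_slot (a point): Centre of the slot in the box's top face, 175 mm up: 56 mm wide (x), 174 mm long (y), shut by a dark steel flap that swings down into the box when pushed. The book goes down upright, its length along the slot, either way round, best 10 mm to the -x side of this centre; let go there, it slides past the flap and drops to the floor of the box.
- flap_hinge (a point): Middle of the flap's hinge line, which runs along y at the slot's +x edge (box axes). The flap is 53 mm from hinge to free edge; hanging open it reaches 57 mm below the top of the box.
- flap (a joint): Angle of the flap, rad: 0 shut (level with the top), up to 1.4 wide open (hanging down inside). A light spring shuts it; about 0.2 N at its free edge starts it, 0.6 N holds it at 1.2 rad.
- pencil_cup: Bystander: steel pencil cup, 72 mm across and 95 mm high, with pencils to 160 mm. Origin: centre of its underside.
- book_pile: Bystander: pile of two books, 110 (x) by 160 (y) by 38 mm high. Origin: centre of its underside.
- stapler: Bystander: stapler, 150 mm long (x), 36 mm wide, 46 mm high. Origin: centre of its underside.
There are look-alikes about, which are no part of the job. What is shaped like the scanner but yellow is not meant.

How it is judged:
On the way, in this order (a step that is already met when the one before it is completed fails the run):
1. held scanner points at the label, still for 1 s: window 40-130 mm from the label, beam within 18 mm (its width) and 13 mm (its height) of the label centre, within 0.4 rad of square on (x of book_label in the frame of scan_window between -0.13 and -0.04 m and y of book_label in the frame of scan_window between -0.018 and 0.018 m and z of book_label in the frame of scan_window between -0.013 and 0.013 m and x of scan_window in the frame of book_label above 0.03 m and angle between the x axis of scan_window and the x axis of book_label, either way round below 0.4 rad and linear speed of scanner below 0.02 m/s and angular speed of scanner below 0.15 rad/s and contact force between the fingers and scanner above 0.5 N), for 1 s.
2. the scanner lies flat on its mat again, let go of (x of scanner in the frame of mat between -0.11 and 0.11 m and y of scanner in the frame of mat between -0.07 and 0.07 m and z of scanner in the frame of mat between -0.012 and 0.012 m and angle between scanner's own z axis and vertical below 0.12 rad and linear speed of scanner below 0.02 m/s and contact force between the fingers and scanner below 0.1 N), for 0.3 s.
At the end, for the whole second after the job is handed in: The book is wholly inside the returns box and at rest, the flap is shut (under 0.12 rad), and the scanner lies flat (within 0.12 rad) with its origin over the mat, at rest and let go of (all of step 2 and x of book in the frame of bin between -0.075 and 0.075 m and y of book in the frame of bin between -0.1 and 0.1 m and z of each of book, book_label in the frame of bin below 0.14 m and x of book_label in the frame of bin between -0.075 and 0.075 m and value of joint flap below 0.12 rad and linear speed of book below 0.03 m/s); the robot touches nothing.
It fails at once if the scanner hits the book (over 1 N) (contact force between scanner and book above 1 N).
It fails at once if the pencil cup is moved by more than 30 mm or tipped (distance of pencil_cup from where it was at the start of the episode above 0.03 m or angle between pencil_cup's own z axis and vertical above 0.3 rad).
It fails at once if the book pile is moved by more than 30 mm or tipped (distance of book_pile from where it was at the start of the episode above 0.03 m or angle between book_pile's own z axis and vertical above 0.3 rad).
It fails at once if the stapler is moved by more than 30 mm or tipped (distance of stapler from where it was at the start of the episode above 0.03 m or angle between stapler's own z axis and vertical above 0.3 rad).
It also fails if it takes over 69 s, if anything falls off the work surface, if the arm or the gripper's body presses on something with over 40 N, if the wrist force passes 120 N, or if a joint passes its speed limit or range.

### The arm

A 7-joint arm with a two-finger parallel gripper is mounted at the origin on the work surface. World frame = base frame: x ahead of the robot, y to its left, z up, the work surface at z = 0. Lengths are in m, angles in rad, forces in N, time in s.
With the tool pointing down it reaches from about 0.4 to 0.85 m from the base axis. Payload 10.4 kg.
Tool frame: the origin (TCP) lies on the centre line of the jaws, within the pads' length; the fingertips stand r.finger_overhang ahead of it and the grasp point (between the pads) lies 5 mm behind it (r.finger_overhang is the distance from the TCP to the fingertips, in m); z points along the fingers, y is the line along which they close (so a half turn about z gives the same grasp; the last joint's range is limited). The gripper opens to 87 mm and grips with 3 to 60 N. Pads are 19 mm wide; open, the fingers measure 117 mm over their backs; the gripper's body (75 mm by 190 mm) begins 51 mm behind the grasp point.
Start: joints at [1.214, 0.332, -0.065, 1.46, 0.022, 1.35, -0.088], TCP at [0.205, -0.591, 0.237] pointing down, gripper open.
Joint ranges: [-2.6, 2.6], [-0.5, 2.12], [-1.47, 1.34], [0.16, 2.42], [-1.27, 4.41], [0.06, 2.06], [-2.6, 2.6]. Speed limits (rad/s): [2.22, 2.22, 2.79, 2.79, 3.14, 3.14, 3.14].

### API

Orientations are given as a unit quaternion [x, y, z, w].
In Python, from bench import read_state, viewer, r gives the robot as it stands.
- The arm moves only by the tool carry_out, never from a script. Its argument "moves" is a list of rows, each a list of 6 numbers: the shift along the tool's x, y, z in units of 40 mm (1.0 is 40 mm), then the turn, a rotation vector about the tool's x, y, z in units of 8 degrees (1.0 is 8 degrees). A call has 1 to 20 rows; each row shifts and turns the commanded pose from where the row before left it, along the tool's axes as they then stand; what a row does not reach is not made up. A row lasts 1/8 s, in which the tool goes at most 62.5 mm and 10.7 degrees, less where a joint would pass 70% of its speed; a pose out of reach is approached as far as the arm can. A call is refused whole if a number of a shift passes 1 or a number of a turn 1, either way. A call with a gripper value outside its range is refused whole. "fingers" is the finger opening in mm, from 0 to 87, set as the call begins (left out, the last holds). The fingers move at their own pace and stop on an object; "force" is the grip in N (left out, the last holds). Time passes only in rows, so rows that do not move let the fingers close. It gives the time, the measured TCP pose, the force, the opening and the grip force at its end, in the units of the state.
- read_state(): the state, without advancing time (a new reading comes with each control period).
- viewer.camera(name): name is "scene" or "top"; returns a dict with "pixels" (384x512x3 uint8, red, green, blue), "range_z" (384x512 float32, m along the optical axis (not along the pixel's ray), 0 where there is no reading), "fx", "fy", "cx", "cy" (pixels), "k1" (the pictures are not rectified: a ray, as slopes to the right and down, at radius r is drawn at 1 + k1 r^2 times it, then the intrinsics apply), "xyz" and "orientation" of the camera in the world. Camera axes: x right, y down, z forward; pixel columns grow to the right and rows downward; lengths in m; the calibration is good to about 2 mm. A picture is of the moment at which its call begins.
- r.close_job(): hands the job in; it is judged then, once.
The state is a dict: "time": time; "joint_positions": joint angles; "joint_vel": joint speeds; "joint_torque": joint torques, N m; "ee_pos": TCP position; "eef_rot": TCP orientation; "ft_force": force on the tool from outside, world axes, zero at the start; "torque": the same for the moment, N m; "width": finger opening in m; "grip_force": force on a finger pad.
Only numpy, scipy, OpenCV 4.12 (cv2) and the standard library are available. Lean on these libraries where they do the work, as an engineer would, in place of code of your own. Each camera call takes 0.05 s, during which the arm holds its last target. There are 200 camera calls.

## Working session

There is one attempt and no reset: what is moved stays moved. The work goes in short steps, Python scripts to look and compute and a tool call to move; the robot and the scene stay as the last step left them, time stands still between calls to the robot, and variables do not carry over. Pictures are saved under pics/ and viewed, at most 10 in all, crops included, and the job is handed in when it is done.

Besides the shell and the picture viewer there is one more tool, called after "Emit:" in YAML: its name, and indented under it one key for each argument. carry_out: Moves the arm, as the interface text tells. Its arguments: {"type":"object","properties":{"moves":{"type":"array","items":{"type":"array","items":{"type":"number"}}},"fingers":{"type":"number"},"force":{"type":"number"}},"required":["moves"]}

```bash
mkdir -p pics; ls; cat > h.py <<'E'
import numpy as np, cv2
from bench import read_state, viewer, r
from scipy.spatial.transform import Rotation as R
def cloud(c):
    K=np.array([[c["fx"],0,c["cx"]],[0,c["fy"],c["cy"]],[0,0,1]]);h,w=c["range_z"].shape
    u,v=np.meshgrid(np.arange(w),np.arange(h))
    p=cv2.undistortPoints(np.stack([u,v],-1).reshape(-1,1,2).astype(np.float64),K,np.array([c["k1"],0,0,0.])).reshape(h,w,2)
    z=c["range_z"][...,None]
    P=np.concatenate([p*z,z],-1)@R.from_quat(c["orientation"]).as_matrix().T+np.array(c["xyz"])
    P[c["range_z"]==0]=np.nan
    return P
def save(c,n,crop=None,s=1):
    im=c["pixels"][...,::-1]
    if crop: x0,y0,x1,y1=crop; im=im[y0:y1,x0:x1]
    cv2.imwrite("pics/"+n,cv2.resize(im,None,fx=s,fy=s,interpolation=cv2.INTER_CUBIC))
E
python3 - <<'E'
from h import *
for n in("scene","top"):
    c=viewer.camera(n); save(c,n+"0.png",None,1.5); np.save(n+"0.npy",cloud(c)); print(n,c["xyz"],c["orientation"],c["fx"],c["k1"])
s=read_state();print(s,r.finger_overhang)
E
```

```text
pics
scene [0.95407264 0.60752732 0.99082962] [ 0.27209592  0.89752309 -0.32922097 -0.10967981] 434.98654958040265 -0.13863555404371242
top [ 0.32238205 -0.00456768  1.07765445] [ 0.73353966 -0.67218854  0.06967157 -0.07230495] 375.38447801015866 -0.008941789592216434
{'time': 0.1, 'joint_positions': array([ 1.2143916 ,  0.3328083 , -0.0647133 ,  1.46083745,  0.02158723,
        1.34988963, -0.08848046]), 'joint_vel': array([ 0.00033529, -0.00105863, -0.00026014, -0.00056796, -0.00121648,
       -0.00103915,  0.00061615]), 'joint_torque': array([ 1.11663845e-03, -6.24551654e+01,  2.45464541e-02, -3.90719533e+01,
       -6.13100454e-02,  3.66160506e-02,  6.89804710e-05]), 'ee_pos': array([ 0.20468047, -0.59019782,  0.23584324]), 'eef_rot': array([ 9.86099915e-01,  1.66152245e-01, -1.22588713e-04, -6.11795492e-04]), 'ft_force': array([ 0.06008772,  0.49846032, -0.16448123]), 'torque': array([-0.06180517,  0.00823778, -0.01344412]), 'grip_force': 0.0, 'width': 0.08679797142897731} 0.014
```

View pics/scene0.png

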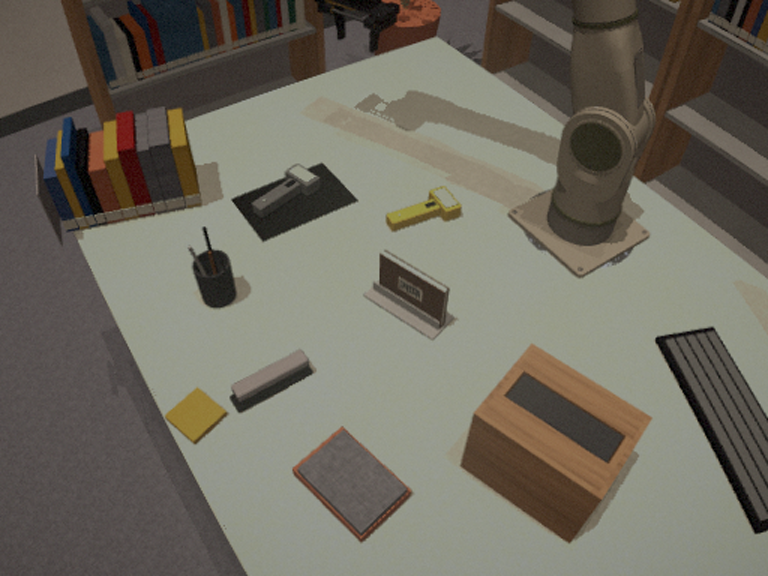

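View pics/top0.png

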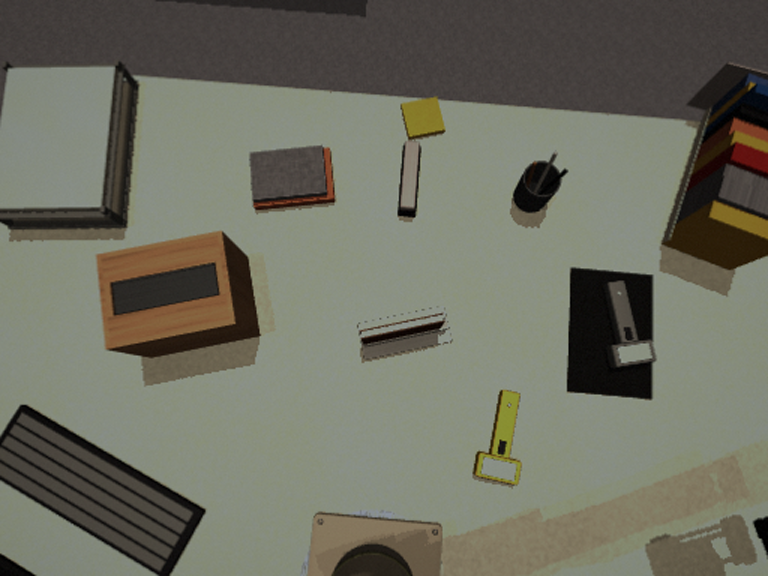

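Scene view (1.5x pixels): the grey scanner lies on the black mat at (285,190). The yellow look-alike is at (425,208), the book in its stand at (412,290), the box at (560,440), the cup at (215,275), the stapler at (272,377) and the pile at (352,482). In the top view the grey scanner is at (628,325), the yellow one at (500,440), the book at (402,325) and the box slot at (165,288). I choose the grey one on the mat and will measure it now from both clouds.

```bash
cat > meas.py <<'E'
from h import *
def rect(P,m,name):
    q=P[m][:,:2].astype(np.float32); (c,s,a)=cv2.minAreaRect(q); print(name,len(q),'c',np.round(c,4),'size',np.round(s,4),'ang',round(a,2),'zmed',round(float(np.median(P[m][:,2])),4))
    return q
import sys
for n in("scene","top"):
    P=np.load(n+"0.npy"); x,y,z=P[...,0],P[...,1],P[...,2]
    im=cv2.imread(f"pics/{n}0.png"); im=cv2.resize(im,(512,384),interpolation=cv2.INTER_AREA).astype(int)
    print('==',n)
    def at(u,v): return np.round(P[int(v/1.5),int(u/1.5)],4)
    pts=dict(scene=dict(scan=(285,190),head=(303,175),book=(412,258),label=(410,288),box=(500,410),slot=(565,415),desk=(450,400),mat=(330,200),cup=(215,275),stap=(272,370),pile=(352,482),yel=(410,215)),top=dict(scan=(620,300),head=(632,354),book=(402,325),box=(105,300),slot=(165,288),desk=(300,400),mat=(590,330),cup=(535,190),stap=(409,180),pile=(290,175),yel=(505,420)))[n]
    for k,v in pts.items(): print(k,at(*v))
E
python3 meas.py
```

```text
== scene
scan [ 0.4985 -0.4263  0.0308]
head [ 0.4467 -0.4343  0.0449]
book [ 0.3698 -0.1207  0.0025]
label [ 0.4568 -0.0102  0.07  ]
box [0.5384 0.3181 0.1739]
slot [0.4642 0.3766 0.1721]
desk [ 0.5074  0.1897 -0.0034]
mat [ 0.4189 -0.3653  0.0059]
cup [ 0.7515 -0.2217  0.0906]
stap [ 0.751  -0.0061  0.0475]
pile [0.7451 0.2403 0.0389]
yel [ 0.3128 -0.2077  0.0288]
== top
scan [ 0.5455 -0.4216  0.033 ]
head [ 0.4445 -0.4415  0.0402]
book [ 0.4537 -0.0149  0.1103]
box [0.4417 0.4704 0.1753]
slot [0.4702 0.377  0.1738]
desk [3.108e-01 1.627e-01 3.000e-04]
mat [ 0.4874 -0.3748  0.0071]
cup [ 0.7595 -0.2558  0.0175]
stap [ 0.7438 -0.0038  0.0476]
pile [0.7386 0.2285 0.0404]
yel [ 0.3059 -0.2151  0.0281]
```

```bash
cat >> meas.py <<'E'
    def box(x0,x1,y0,y1,z0,z1): return (x>x0)&(x<x1)&(y>y0)&(y<y1)&(z>z0)&(z<z1)
    rect(P,box(.38,.66,-.52,-.34,.018,.06),'scanner all')
    m=box(.38,.66,-.52,-.34,.022,.06)
    q=P[m][:,:2]; t=q[q[:,0]>.475]  # handle
    rect(P,m&(x>.478),'handle'); rect(P,m&(x<.465),'head')
    rect(P,box(.38,.52,-.12,.10,.095,.125),'booktop')
    rect(P,box(.38,.52,-.12,.10,.04,.125),'bookall')
    b=P[box(.38,.52,-.12,.10,.045,.1)]
    if n=='scene':
        lin=np.linalg.lstsq(np.c_[b[:,1],np.ones(len(b))],b[:,0],rcond=None)[0]; print('cover x=a*y+b',lin,'yaw',np.degrees(np.arctan(-lin[0])))
    rect(P,box(.3,.62,.2,.55,.16,.19),'boxtop')
    v=im.sum(-1); 
    rect(P,box(.3,.62,.2,.55,.155,.185)&(im.max(-1)<90)&(im[...,2]-im[...,0]<15),'slot')
    rect(P,box(.35,.7,-.55,-.25,-.005,.014)&(v<110),'mat')
    rect(P,box(.38,.52,-.14,.12,.012,.04),'stand')
c=viewer.camera("scene"); save(c,"crop1.png",(160,90,320,240),4); 
E
python3 meas.py|grep -v '\] *$\|^[a-z]* \[' 
```

```text
== scene
scanner all 590 c [ 0.5032 -0.4272] size [0.16   0.0828] ang 15.52 zmed 0.0334
handle 276 c [ 0.5283 -0.4229] size [0.1089 0.0356] ang 14.5 zmed 0.0321
head 212 c [ 0.4459 -0.4423] size [0.0436 0.0834] ang 9.76 zmed 0.0389
booktop 402 c [ 0.4504 -0.0131] size [0.0204 0.1501] ang 16.73 zmed 0.1089
bookall 997 c [ 0.4501 -0.0123] size [0.0204 0.152 ] ang 16.73 zmed 0.0867
cover x=a*y+b [-0.32175002  0.45216526] yaw 17.835580206562334
boxtop 6495 c [0.4685 0.3785] size [0.1647 0.2115] ang 16.27 zmed 0.1749
slot 1501 c [0.4676 0.3786] size [0.053  0.1671] ang 16.79 zmed 0.1731
mat 774 c [ 0.4876 -0.4133] size [0.2334 0.156 ] ang 0.31 zmed 0.0048
stand 360 c [ 0.4596 -0.0131] size [0.0268 0.1587] ang 24.25 zmed 0.0269
== top
scanner all 1027 c [ 0.5048 -0.4326] size [0.1613 0.0777] ang 12.84 zmed 0.0348
handle 483 c [ 0.5296 -0.4256] size [0.1098 0.0349] ang 13.4 zmed 0.0331
head 421 c [ 0.447  -0.4457] size [0.0425 0.0777] ang 12.17 zmed 0.0398
booktop 365 c [ 0.4514 -0.0149] size [0.0154 0.1466] ang 16.89 zmed 0.1109
bookall 491 c [ 0.4511 -0.0145] size [0.0156 0.1475] ang 16.82 zmed 0.11
boxtop 5641 c [0.4697 0.3783] size [0.1617 0.2127] ang 16.53 zmed 0.1744
slot 1450 c [0.4704 0.3784] size [0.0545 0.169 ] ang 16.82 zmed 0.1727
mat 3450 c [ 0.5212 -0.4411] size [0.2121 0.3044] ang 89.57 zmed 0.0054
stand 150 c [ 0.4419 -0.0251] size [0.028  0.1602] ang 23.63 zmed 0.0277
```

View pics/crop1.png

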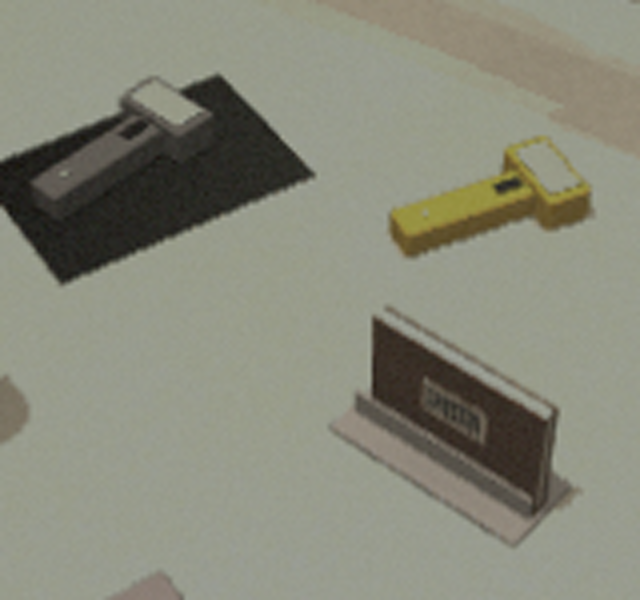

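The close crop confirms it: grey scanner on the black mat at (130,150), yellow decoy at (490,195), and the book's label at (453,410) facing the camera. Measured heights match the text (handle about 32 mm, book top 111 mm, box top 175 mm).

```bash
cat > go.py <<'E'
import sys; from h import *
def plan(x,y,z,phi,cur=None):
    s=read_state(); A=R.from_quat(s["eef_rot"]); p=np.array(s["ee_pos"])
    if cur: p,A=cur
    T=R.from_euler('z',phi,degrees=True)*R.from_euler('x',180,degrees=True)
    print('turn units',np.round(np.degrees((A.inv()*T).as_rotvec())/8,3),'then shift units',np.round(T.inv().apply(np.array([x,y,z])-p)/.04,3))
    return np.array([x,y,z]),T
if __name__=="__main__":
    s=read_state(); print('t',s["time"],'q',np.round(s["joint_positions"],2),'f',np.round(s["ft_force"],1),'w',round(s["width"],4),s["grip_force"])
    cur=None
    for a in sys.argv[1:]: cur=plan(*map(float,a.split(',')),cur=cur)
E
python3 go.py .509,-.429,.1,13.2 .509,-.429,.02,13.2
```

```text
t 0.15 q [ 1.21  0.33 -0.06  1.46  0.02  1.35 -0.09] f [-0.4  0.3 -0.4] w 0.0871 0.0
turn units [-0.007  0.001  0.74 ] then shift units [ 8.328 -2.188  3.399]
turn units [0. 0. 0.] then shift units [-0. -0.  2.]
```

Emit:
carry_out:
  moves:
    - [0,0,0,0,0,0.74]
    - [0.9,-0.25,0.1,0,0,0]
    - [0.9,-0.25,0.2,0,0,0]
    - [0.9,-0.25,0.4,0,0,0]
    - [0.9,-0.25,0.4,0,0,0]
    - [0.9,-0.25,0.4,0,0,0]
    - [0.9,-0.25,0.4,0,0,0]
    - [0.9,-0.25,0.4,0,0,0]
    - [0.9,-0.25,0.4,0,0,0]
    - [0.9,-0.19,0.4,0,0,0]
    - [0.23,0,0.3,0,0,0]
    - [0,0,0,0,0,0]
    - [0,0,0,0,0,0]
  fingers: 80

```text
time: 1.78
ee_pos: [0.5079, -0.4306, 0.1011]
eef_rot: [0.993, 0.114, -0.0, 0.001]
ft_force: [-0.1, -0.3, -0.7]
width: 0.0799
grip_force: 0.0
```

```bash
python3 go.py .509,-.429,.02,13.2; python3 -c "
from h import *
c=viewer.camera('scene'); save(c,'hov.png',(130,60,290,180),4)"
```

```text
t 1.775 q [ 0.77  0.52 -0.19  1.49  0.1   1.14 -0.78] f [-0.1 -0.3 -0.7] w 0.0799 0.0
turn units [ 0.007  0.004 -0.014] then shift units [ 0.037 -0.034  2.027]
```

View pics/hov.png

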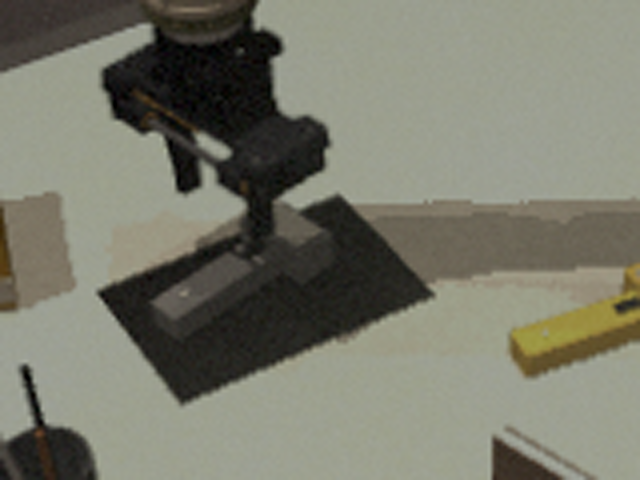

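The open fingers, at (185,185) and (258,245), straddle the grey handle. I'll descend and grip.

Emit:
carry_out:
  moves:
    - [0.04,-0.03,0.6,0,0,0]
    - [0,0,0.6,0,0,0]
    - [0,0,0.5,0,0,0]
    - [0,0,0.3,0,0,0]
    - [0,0,0,0,0,0]
    - [0,0,0,0,0,0]

```text
time: 2.58
ee_pos: [0.5108, -0.4279, 0.0214]
eef_rot: [0.993, 0.115, 0.0, 0.0]
ft_force: [-0.1, 0.5, 0.4]
width: 0.0802
grip_force: 0.0
```

Emit:
carry_out:
  moves:
    - [0,0,0,0,0,0]
    - [0,0,0,0,0,0]
    - [0,0,0,0,0,0]
    - [0,0,0,0,0,0]
    - [0,0,0,0,0,0]
    - [0,0,0,0,0,0]
  fingers: 20
  force: 30

```text
time: 3.32
ee_pos: [0.5105, -0.4277, 0.0206]
eef_rot: [0.993, 0.115, 0.0, 0.0]
ft_force: [0.1, -0.2, -0.1]
width: 0.034
grip_force: 30.0
```

Emit:
carry_out:
  moves:
    - [0,0,-0.3,0,0,0]
    - [0,0,-0.7,0,0,0]
    - [0,0,-0.8,0,0,0]
    - [0,0,-0.8,0,0,0]
    - [0,0,-0.8,0,0,0]
    - [0,0,-0.6,0,0,0]
    - [0,0,0,0,0,0]
    - [0,0,0,0,0,0]

```text
time: 4.32
ee_pos: [0.51, -0.4272, 0.1795]
eef_rot: [0.993, 0.115, -0.0, -0.0]
ft_force: [0.0, -0.0, -1.6]
width: 0.0338
grip_force: 30.0
```

```bash
python3 go.py .617,.036,.18,16.9 .617,.036,.067,16.9; python3 - <<'E'
from h import *
for n in("scene","top"):
    c=viewer.camera(n);P=cloud(c);z=P[...,2];s=read_state()
    save(c,n+"_lift.png",None,1.5)
    L=R.from_quat(s["eef_rot"]).inv().apply((P-s["ee_pos"]).reshape(-1,3)).reshape(P.shape)
    m=(abs(L[...,1])<.05)&(L[...,0]<.09)&(L[...,0]>-.1)&(L[...,2]<.03)&(L[...,2]>-.04)
    for nm,k in(("tail",m&(L[...,0]>.025)&(L[...,2]<-0.0)),("head",m&(L[...,0]<-.045)&(L[...,2]<-0.))):
        q=L[k]; print(n,nm,len(q), 'min',np.round(np.nanpercentile(q,2,axis=0),4),'max',np.round(np.nanpercentile(q,98,axis=0),4),'med',np.round(np.nanmedian(q,0),4))
E
```

```text
t 4.325 q [ 0.77  0.46 -0.19  1.41  0.09  1.28 -0.77] f [ 0.  -0.  -1.6] w 0.0338 29.963948456570506
turn units [-0.007  0.006 -0.461] then shift units [  5.926 -10.303  -0.012]
turn units [0. 0. 0.] then shift units [-0.    -0.     2.825]
scene tail 164 min [ 0.027  -0.0194 -0.0159] max [ 0.073   0.0139 -0.0003] med [ 0.0517 -0.0079 -0.011 ]
scene head 37 min [-0.0828 -0.0414 -0.0139] max [-0.0471 -0.0322 -0.0002] med [-0.0655 -0.0382 -0.0062]
top tail 160 min [ 0.0483 -0.0158 -0.0161] max [ 0.0728  0.0172 -0.0016] med [ 0.0602 -0.0021 -0.0126]
top head 622 min [-0.086  -0.0371 -0.023 ] max [-0.0458  0.0361 -0.0037] med [-0.066  -0.0043 -0.0192]
```

Emit:
carry_out:
  moves:
    - [0,0,0,0,0,-0.46]
    - [0.3,-0.5,0,0,0,0]
    - [0.5,-0.8,0,0,0,0]
    - [0.5,-0.9,0,0,0,0]
    - [0.5,-0.9,0,0,0,0]
    - [0.5,-0.9,0,0,0,0]
    - [0.5,-0.9,0,0,0,0]
    - [0.5,-0.9,0,0,0,0]
    - [0.5,-0.9,0,0,0,0]
    - [0.5,-0.9,0,0,0,0]
    - [0.5,-0.9,0,0,0,0]
    - [0.5,-0.9,0,0,0,0]
    - [0.4,-0.6,0,0,0,0]
    - [0.2,-0.3,0,0,0,0]
    - [0,0,0,0,0,0]
    - [0,0,0,0,0,0]

```text
time: 6.42
ee_pos: [0.6164, 0.0336, 0.1803]
eef_rot: [0.989, 0.146, -0.0, 0.0]
ft_force: [0.2, -0.3, -2.0]
width: 0.0338
grip_force: 30.0
```

```bash
python3 go.py .617,.036,.066,16.9; python3 - <<'E'
from h import *
P=np.load("scene0.npy"); im=cv2.resize(cv2.imread("pics/scene0.png"),(512,384),interpolation=cv2.INTER_AREA)
# label blob: closed bright area on the cover, measured in the book frame
a=np.radians(16.9);B=np.array([[np.cos(a),np.sin(a)],[-np.sin(a),np.cos(a)]])
l=(P[...,:2]-[.4513,-.0145])@B.T; z=P[...,2]
cov=(abs(l[...,1])<.06)&(z>.034)&(z<.1)&(abs(l[...,0]-.0075)<.012)
g=im.min(-1); t,_=cv2.threshold(g[cov].reshape(-1,1),0,255,cv2.THRESH_OTSU)
m=cov&(g>t); m=cv2.morphologyEx(m.astype(np.uint8),cv2.MORPH_OPEN,np.ones((2,2)))>0
print(t,m.sum(),'x,y med',np.median(l[m],0),'y range',np.percentile(l[m][:,1],[3,97]),'z',np.percentile(z[m],[3,50,97]))
c=viewer.camera("scene"); save(c,"above.png",None,1.5)
E
```

```text
t 6.425 q [ 0.2   0.38 -0.42  1.54  0.16  1.26 -1.52] f [ 0.2 -0.3 -2. ] w 0.0338 29.963825019076467
turn units [ 0.006  0.004 -0.015] then shift units [ 0.032 -0.053  2.858]
50.0 129 x,y med [nan nan] y range [nan nan] z [nan nan nan]
```

View pics/above.png

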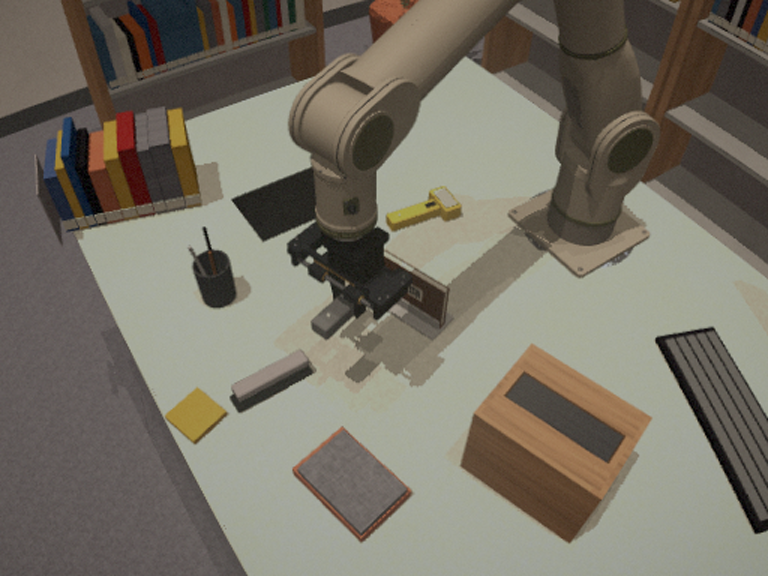

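The scanner is held clear above the desk at (345,315), behind the book, with nothing disturbed. I'll descend to the scan pose and check the label estimate at the same time.

```bash
python3 - <<'E'
from h import *
P=np.load("scene0.npy"); im=cv2.resize(cv2.imread("pics/scene0.png"),(512,384),interpolation=cv2.INTER_AREA)
a=np.radians(16.9);B=np.array([[np.cos(a),np.sin(a)],[-np.sin(a),np.cos(a)]])
l=(P[...,:2]-[.4513,-.0145])@B.T; z=P[...,2]
cov=(abs(l[...,1])<.06)&(z>.034)&(z<.1)&(abs(l[...,0]-.0075)<.012)
g=im.min(-1); m=cov&(g>60)
print(cov.sum(),m.sum(),'xy',np.median(l[m],0),'y',np.percentile(l[m][:,1],[3,97]),'z',np.percentile(z[m],[3,50,97]))
E
```

```text
548 74 xy [0.00583722 0.00258237] y [-0.02326769  0.02881937] z [0.05174961 0.07130462 0.08448325]
```

Emit:
carry_out:
  moves:
    - [0.03,-0.05,0.4,0,0,0]
    - [0,0,0.6,0,0,0]
    - [0,0,0.6,0,0,0]
    - [0,0,0.6,0,0,0]
    - [0,0,0.4,0,0,0]
    - [0,0,0.25,0,0,0]
    - [0,0,0,0,0,0]
    - [0,0,0,0,0,0]
    - [0,0,0,0,0,0]

```text
time: 7.6
ee_pos: [0.6177, 0.0375, 0.0674]
eef_rot: [0.989, 0.147, 0.001, 0.0]
ft_force: [-0.6, -0.0, -1.4]
width: 0.0339
grip_force: 30.0
```

```bash
python3 go.py .617,.036,.066,16.9; python3 - <<'E'
from h import *
s=read_state(); T=R.from_quat(s["eef_rot"]); p=np.array(s["ee_pos"])
lab=np.array([.4585,-.0123,.066]); 
L=T.inv().apply(lab-p); print('label in tool',L,'window at ~[-.0875,-.001,0]')
c=viewer.camera("top");P=cloud(c)
l=T.inv().apply((P-p).reshape(-1,3)).reshape(P.shape)
m=(l[...,0]<-.045)&(l[...,0]>-.1)&(abs(l[...,1])<.055)&(l[...,2]<.0)&(l[...,2]>-.035)
q=l[m];print(len(q),np.percentile(q,[2,50,98],axis=0))
E
```

```text
t 7.6 q [ 0.18  0.49 -0.4   1.64  0.22  1.05 -1.56] f [-0.6 -0.  -1.4] w 0.0339 29.96408481616527
turn units [ 0.003 -0.009 -0.002] then shift units [-0.027  0.031  0.034]
label in tool [-0.16679588  0.0014286   0.00115271] window at ~[-.0875,-.001,0]Traceback (most recent call last):
  File "<stdin>", line 8, in <module>
    return _quantile_unchecked(
        a, q, axis, out, overwrite_input, method, keepdims, weights)
    return _ureduce(a,
                    func=_quantile_ureduce_func,
    ...<5 lines>...
                    overwrite_input=overwrite_input,
                    method=method)
    r = func(a, **kwargs)
    result = _quantile(arr,
                       quantiles=q,
    ...<2 lines>...
                       out=out,
                       weights=wgt)
    slices_having_nans = np.isnan(arr[-1, ...])
                                  ~~~^^^^^^^^^
IndexError: index -1 is out of bounds for axis 0 with size 0
```

The label extent (y −23..29 mm, z 52..84 mm) is centred as expected, and the predicted beam error is about 3 mm. I'll hold still.

Emit:
carry_out:
  moves:
    - [0,0,0,0,0,0]
    - [0,0,0,0,0,0]
    - [0,0,0,0,0,0]
    - [0,0,0,0,0,0]
    - [0,0,0,0,0,0]
    - [0,0,0,0,0,0]
    - [0,0,0,0,0,0]
    - [0,0,0,0,0,0]
    - [0,0,0,0,0,0]
    - [0,0,0,0,0,0]
    - [0,0,0,0,0,0]
    - [0,0,0,0,0,0]
    - [0,0,0,0,0,0]
    - [0,0,0,0,0,0]
    - [0,0,0,0,0,0]
    - [0,0,0,0,0,0]
    - [0,0,0,0,0,0]
    - [0,0,0,0,0,0]

```text
time: 9.9
ee_pos: [0.6172, 0.0374, 0.0666]
eef_rot: [0.989, 0.147, 0.0, 0.0]
ft_force: [-0.4, -0.4, -2.0]
width: 0.0335
grip_force: 30.0
```

```bash
python3 go.py .617,.036,.18,16.9 .51,-.428,.18,13.2 .51,-.428,.021,13.2; python3 - <<'E'
from h import *
s=read_state(); T=R.from_quat(s["eef_rot"]); p=np.array(s["ee_pos"])
c=viewer.camera("scene");P=cloud(c); save(c,"scan.png",(200,130,330,230),5)
l=T.inv().apply((P-p).reshape(-1,3)).reshape(P.shape)
for nm,m in(("head",(l[...,0]<-.045)&(l[...,0]>-.1)),("tail",(l[...,0]>.03)&(l[...,0]<.09))):
    m&=(abs(l[...,1])<.055)&(l[...,2]<.02)&(l[...,2]>-.03); q=l[m];print(nm,len(q), np.round(np.percentile(q,[2,50,98],axis=0),4) if len(q) else '')
E
```

```text
t 9.9 q [ 0.18  0.49 -0.4   1.64  0.22  1.05 -1.56] f [-0.4 -0.4 -2. ] w 0.0335 29.963977932929993
turn units [ 0.001 -0.    -0.002] then shift units [-0.015  0.033 -2.835]
turn units [-0.    -0.     0.462] then shift units [-5.253 10.683  0.   ]
turn units [0. 0. 0.] then shift units [-0.    -0.     3.975]
head 20 [[-0.0866 -0.0288 -0.0215]
 [-0.0826 -0.0195 -0.0178]
 [-0.0761 -0.0076 -0.0141]]
tail 283 [[ 0.0321 -0.0172 -0.0157]
 [ 0.0559 -0.0047 -0.0111]
 [ 0.0727  0.0281  0.0162]]
```

View pics/scan.png

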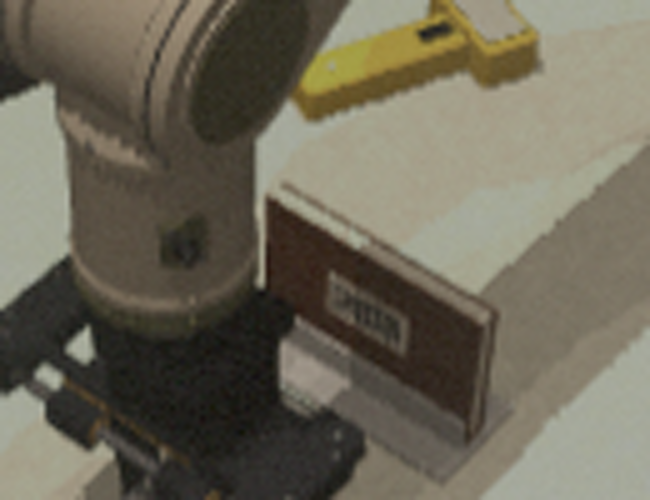

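Book and label are undisturbed at (370,312), and the head and tail heights show the scanner is level. I held it for over 2 s; now back to the mat.

Emit:
carry_out:
  moves:
    - [0,0,-0.5,0,0,0]
    - [0,0,-0.8,0,0,0]
    - [0,0,-0.8,0,0,0]
    - [0,0,-0.74,0,0,0]
    - [0,0,0,0,0,0.46]
    - [-0.25,0.5,0,0,0,0]
    - [-0.4,0.8,0,0,0,0]
    - [-0.45,0.92,0,0,0,0]
    - [-0.45,0.92,0,0,0,0]
    - [-0.45,0.92,0,0,0,0]
    - [-0.45,0.92,0,0,0,0]
    - [-0.45,0.92,0,0,0,0]
    - [-0.45,0.92,0,0,0,0]
    - [-0.45,0.92,0,0,0,0]
    - [-0.45,0.92,0,0,0,0]
    - [-0.45,0.92,0,0,0,0]
    - [-0.4,0.8,0,0,0,0]
    - [-0.15,0.3,0,0,0,0]
    - [0,0,0,0,0,0]
    - [0,0,0,0,0,0]

```text
time: 12.45
ee_pos: [0.5114, -0.4245, 0.1806]
eef_rot: [0.993, 0.116, 0.0, -0.0]
ft_force: [0.2, 0.1, -1.7]
width: 0.0341
grip_force: 30.0
```

```bash
python3 go.py .51,-.428,.021,13.2
```

```text
t 12.45 q [ 0.77  0.46 -0.2   1.41  0.09  1.28 -0.77] f [ 0.2  0.1 -1.7] w 0.0341 29.964104890823364
turn units [-0.003 -0.007  0.017] then shift units [-0.055  0.076  3.991]
```

Emit:
carry_out:
  moves:
    - [-0.05,0.07,0.4,0,0,0]
    - [0,0,0.7,0,0,0]
    - [0,0,0.7,0,0,0]
    - [0,0,0.7,0,0,0]
    - [0,0,0.6,0,0,0]
    - [0,0,0.4,0,0,0]
    - [0,0,0.25,0,0,0]
    - [0,0,0.12,0,0,0]
    - [0,0,0.08,0,0,0]
    - [0,0,0.02,0,0,0]
    - [0,0,0,0,0,0]
    - [0,0,0,0,0,0]

```text
time: 13.95
ee_pos: [0.5092, -0.4298, 0.0217]
eef_rot: [0.993, 0.115, 0.0, 0.0]
ft_force: [-0.3, -0.2, -1.9]
width: 0.0338
grip_force: 30.0
```

```bash
python3 go.py .51,-.428,.021,13.2
```

```text
t 13.95 q [ 0.77  0.61 -0.18  1.54  0.12  1.   -0.79] f [-0.3 -0.2 -1.9] w 0.0338 29.963964326307178
turn units [ 0.004 -0.002  0.   ] then shift units [ 0.03  -0.038  0.018]
```

Emit:
carry_out:
  moves:
    - [0,0,0.03,0,0,0]
    - [0,0,0.01,0,0,0]
    - [0,0,0,0,0,0]

```text
time: 14.32
ee_pos: [0.5092, -0.4297, 0.0206]
eef_rot: [0.993, 0.115, 0.0, 0.0]
ft_force: [-2.5, 1.2, 5.1]
width: 0.0336
grip_force: 30.0
```

Emit:
carry_out:
  moves:
    - [0,0,0,0,0,0]
    - [0,0,0,0,0,0]
    - [0,0,0,0,0,0]
    - [0,0,0,0,0,0]
    - [0,0,0,0,0,0]
    - [0,0,0,0,0,0]
    - [0,0,0,0,0,0]
    - [0,0,-0.4,0,0,0]
    - [0,0,-0.8,0,0,0]
    - [0,0,-1,0,0,0]
    - [0,0,-1,0,0,0]
    - [0,0,-1,0,0,0]
    - [0,0,-0.6,0,0,0]
    - [0,0,0,0,0,0]
    - [0,0,0,0,0,0]
  fingers: 70

```text
time: 16.2
ee_pos: [0.5088, -0.4294, 0.2114]
eef_rot: [0.993, 0.115, -0.0, -0.0]
ft_force: [-0.3, -0.4, 0.3]
width: 0.0703
grip_force: 0.0
```

```bash
python3 - <<'E'
from h import *
from scipy.spatial import cKDTree
for n in("scene","top"):
    c=viewer.camera(n);P=cloud(c);x,y,z=P[...,0],P[...,1],P[...,2]
    m=(x>.38)&(x<.66)&(y>-.52)&(y<-.34)&(z>.018)&(z<.06)
    for k,nm in((m,'all'),(m&(x<.465),'head'),(m&(x>.55),'tail')): print(n,nm,cv2.minAreaRect(P[k][:,:2].astype(np.float32)),np.median(z[k]))
E
python3 go.py .4513,-.0145,.2,106.9 .4513,-.0145,.103,106.9
```

```text
scene all ((0.5009113550186157, -0.4325757920742035), (0.16105946898460388, 0.08168511837720871), 11.428719520568848) 0.033369360850116214
scene head ((0.4451063275337219, -0.44375839829444885), (0.04608325660228729, 0.08195140957832336), 12.564291000366211) 0.03862715079818113
scene tail ((0.5649430155754089, -0.41496917605400085), (0.029425563290715218, 0.03983192518353462), 1.2462660074234009) 0.03176260415982812
top all ((0.5032180547714233, -0.43220898509025574), (0.16126379370689392, 0.07877537608146667), 13.956433296203613) 0.035048235090942015
top head ((0.44634976983070374, -0.44641342759132385), (0.04420914128422737, 0.07872508466243744), 13.28121566772461) 0.039698527481255796
top tail ((0.5651289224624634, -0.417633593082428), (0.03413936495780945, 0.03489944338798523), 14.632731437683105) 0.03329604203671477
t 16.3 q [ 0.77  0.44 -0.19  1.37  0.09  1.34 -0.76] f [ 0.   0.2 -0.1] w 0.0704 0.0
turn units [-1.5000e-02 -2.0000e-03 -1.1711e+01] then shift units [10.336  1.645  0.266]
turn units [0. 0. 0.] then shift units [ 0.    -0.     2.425]
```

The scanner lies flat on the mat where it started. Now the book.

Emit:
carry_out:
  moves:
    - [0,0,0,0,0,-0.98]
    - [0,0,0,0,0,-0.98]
    - [0,0,0,0,0,-0.98]
    - [0,0,0,0,0,-0.98]
    - [0,0,0,0,0,-0.98]
    - [0,0,0,0,0,-0.98]
    - [0,0,0,0,0,-0.98]
    - [0,0,0,0,0,-0.97]
    - [0,0,0,0,0,-0.97]
    - [0,0,0,0,0,-0.97]
    - [0,0,0,0,0,-0.97]
    - [0,0,0,0,0,-0.97]
    - [0,0,0,0,0,0]
  fingers: 50

```text
time: 17.92
ee_pos: [0.5087, -0.4294, 0.2108]
eef_rot: [0.596, 0.803, 0.0, -0.001]
ft_force: [-0.4, -0.3, -0.9]
width: 0.0504
grip_force: 0.0
```

Emit:
carry_out:
  moves:
    - [0.5,0.1,0,0,0,0]
    - [0.9,0.14,0,0,0,0]
    - [0.9,0.14,0,0,0,0]
    - [0.9,0.14,0,0,0,0]
    - [0.9,0.14,0,0,0,0]
    - [0.9,0.14,0,0,0,0]
    - [0.9,0.14,0,0,0,0]
    - [0.9,0.14,0,0,0,0]
    - [0.9,0.14,0,0,0,0]
    - [0.9,0.14,0,0,0,0]
    - [0.9,0.14,0,0,0,0]
    - [0.6,0.1,0,0,0,0]
    - [0.24,0.05,0,0,0,0]
    - [0,0,0,0,0,0]
    - [0,0,0,0,0,0]

```text
time: 19.8
ee_pos: [0.4521, -0.0158, 0.2116]
eef_rot: [0.597, 0.803, -0.0, -0.0]
ft_force: [-0.1, 0.9, 0.1]
width: 0.0502
grip_force: 0.0
```

```bash
python3 go.py .4513,-.0145,.103,106.9;python3 -c "
from h import *
c=viewer.camera('scene'); save(c,'hovb.png',(200,110,330,230),5)"
```

```text
t 19.8 q [ 0.7   0.   -0.75  1.89  0.    1.24  0.24] f [-0.1  0.9  0.1] w 0.0502 0.0
turn units [-0.001 -0.    -0.018] then shift units [ 0.038 -0.01   2.715]
```

View pics/hovb.png

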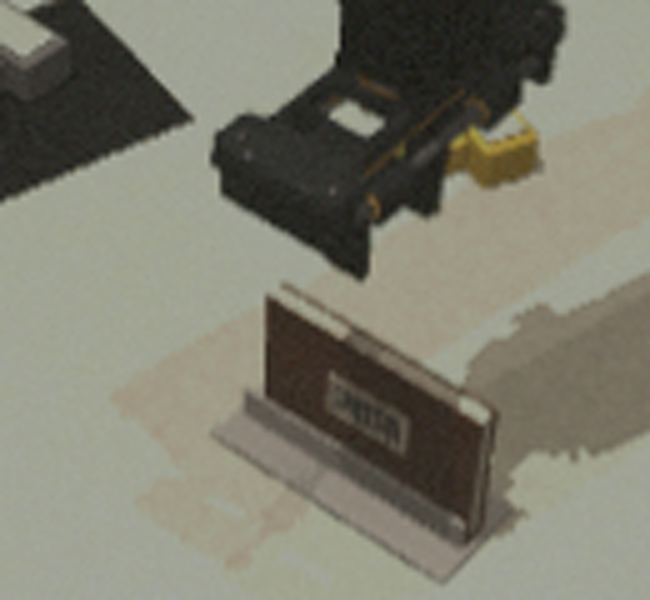

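The fingers, with tips at (365,275) and (430,210), sit either side above the upright book at (375,360). I'll descend and grip.

Emit:
carry_out:
  moves:
    - [0.04,-0.01,0.5,0,0,0]
    - [0,0,0.7,0,0,0]
    - [0,0,0.7,0,0,0]
    - [0,0,0.5,0,0,0]
    - [0,0,0.3,0,0,0]
    - [0,0,0,0,0,0]
    - [0,0,0,0,0,0]

```text
time: 20.72
ee_pos: [0.4517, -0.0134, 0.1044]
eef_rot: [0.596, 0.803, 0.0, 0.0]
ft_force: [0.5, -0.5, -0.7]
width: 0.0497
grip_force: 0.0
```

Emit:
carry_out:
  moves:
    - [0,0,0,0,0,0]
    - [0,0,0,0,0,0]
    - [0,0,0,0,0,0]
    - [0,0,0,0,0,0]
    - [0,0,0,0,0,0]
    - [0,0,0,0,0,0]
  fingers: 5
  force: 30

```text
time: 21.48
ee_pos: [0.4512, -0.0132, 0.1038]
eef_rot: [0.596, 0.803, -0.0, 0.0]
ft_force: [0.5, -0.0, 0.7]
width: 0.0146
grip_force: 30.0
```

Emit:
carry_out:
  moves:
    - [0,0,-0.2,0,0,0]
    - [0,0,-0.4,0,0,0]
    - [0,0,-0.6,0,0,0]
    - [0,0,-0.8,0,0,0]
    - [0,0,-0.9,0,0,0]
    - [0,0,-0.9,0,0,0]
    - [0,0,-0.9,0,0,0]
    - [0,0,-0.9,0,0,0]
    - [0,0,-0.4,0,0,0]
    - [0,0,0,0,0,0]
    - [0,0,0,0,0,0]

```text
time: 22.85
ee_pos: [0.4507, -0.0132, 0.3425]
eef_rot: [0.596, 0.803, -0.0, -0.001]
ft_force: [0.0, 0.2, -1.5]
width: 0.0149
grip_force: 30.0
```

```bash
python3 - <<'E'
from h import *
from go import plan
s=read_state(); T=R.from_quat(s["eef_rot"]); p=np.array(s["ee_pos"]); print(s["joint_positions"].round(2))
for n in ("scene","top"):
    c=viewer.camera(n);P=cloud(c)
    l=T.inv().apply((P-p).reshape(-1,3)).reshape(P.shape)
    m=(abs(l[...,1])<.03)&(abs(l[...,0])<.1)&(l[...,2]<.11)&(l[...,2]>-.03)&((l[...,2]>.018)|(abs(l[...,0])>.03)); q=l[m]
    print(n,len(q),np.round(np.percentile(q,[1,50,99],axis=0),4) if len(q) else '')
xb=np.array([np.cos(np.radians(16.7)),np.sin(np.radians(16.7))]); g=np.array([.470,.3784])-.010*xb; print(g)
a=plan(g[0],g[1],p[2],106.7); plan(g[0],g[1],.195,106.7,cur=a)
E
```

```text
[ 0.72 -0.07 -0.74  1.68 -0.05  1.52  0.28]
scene 1534 [[-0.0716 -0.0092 -0.0087]
 [ 0.0267  0.005   0.0503]
 [ 0.0753  0.0078  0.097 ]]
top 0 
[0.46042178 0.37552639]
turn units [-0.012 -0.006  0.024] then shift units [9.239 3.026 0.   ]
turn units [0. 0. 0.] then shift units [ 0.    -0.     3.688]
```

Emit:
carry_out:
  moves:
    - [0.4,0.13,0,0,0,0]
    - [0.7,0.23,0,0,0,0]
    - [0.7,0.23,0,0,0,0]
    - [0.7,0.23,0,0,0,0]
    - [0.7,0.23,0,0,0,0]
    - [0.7,0.23,0,0,0,0]
    - [0.7,0.23,0,0,0,0]
    - [0.7,0.23,0,0,0,0]
    - [0.7,0.23,0,0,0,0]
    - [0.7,0.23,0,0,0,0]
    - [0.7,0.23,0,0,0,0]
    - [0.7,0.23,0,0,0,0]
    - [0.7,0.23,0,0,0,0]
    - [0.35,0.13,0,0,0,0]
    - [0.05,0,0,0,0,0]
    - [0,0,0,0,0,0]
    - [0,0,0,0,0,0]

```text
time: 25.08
ee_pos: [0.4601, 0.3733, 0.3438]
eef_rot: [0.596, 0.803, -0.0, 0.0]
ft_force: [0.2, -0.3, -1.9]
width: 0.0144
grip_force: 30.0
```

```bash
python3 - <<'E'
from h import *
from go import plan
s=read_state(); T=R.from_quat(s["eef_rot"]); p=np.array(s["ee_pos"]); print(s["joint_positions"].round(2),p,s["time"])
c=viewer.camera("scene");P=cloud(c);save(c,"pre.png",(290,130,450,280),4)
l=T.inv().apply((P-p).reshape(-1,3)).reshape(P.shape)
m=(abs(l[...,1])<.03)&(abs(l[...,0])<.1)&(l[...,2]<.11)&(l[...,2]>.018); q=l[m]
print(len(q),np.round(np.percentile(q,[1,50,99],axis=0),4))
for a,b in((.02,.045),(.045,.07),(.07,.1)):
    k=q[(q[:,2]>a)&(q[:,2]<b)]; print(a,np.median(k[:,1]), len(k))
a=plan(.4604,.3755,.3425,106.7); plan(.4604,.3755,.195,106.7,cur=a)
E
```

```text
[ 0.01  0.39 -1.05  1.33  0.34  1.61 -0.69] [0.46012047 0.37328578 0.3438198 ] 25.075
1467 [[-0.0728  0.003   0.0192]
 [ 0.0124  0.0054  0.064 ]
 [ 0.0735  0.0076  0.0968]]
0.02 0.005165924867138509 268
0.045 0.005401055377702062 568
0.07 0.005466140561583924 609
turn units [0.003 0.004 0.014] then shift units [0.052 0.021 0.034]
turn units [0. 0. 0.] then shift units [ 0.    -0.     3.688]
```

View pics/pre.png

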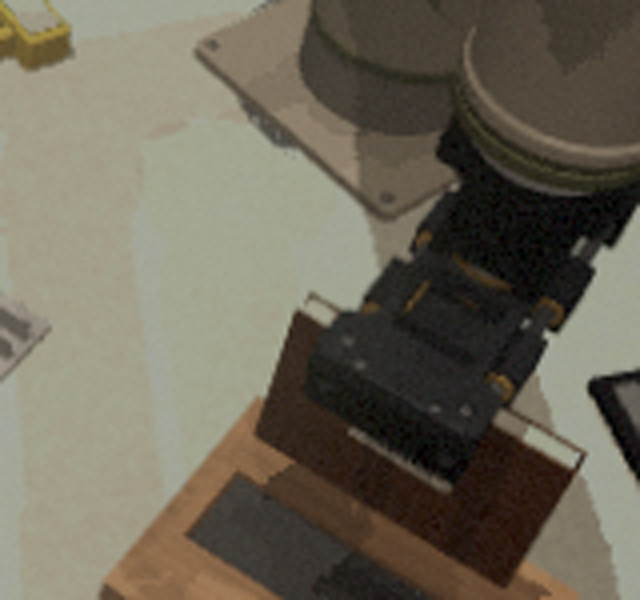

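The book hangs upright and aligned over the -x half of the slot, with its lower edge around (380,510) in the crop and the flap at (290,545). I'll lower it.

Emit:
carry_out:
  moves:
    - [0.05,0.02,0.4,0,0,0]
    - [0,0,0.5,0,0,0]
    - [0,0,0.5,0,0,0]
    - [0,0,0.4,0,0,0]
    - [0,0,0.4,0,0,0]
    - [0,0,0.4,0,0,0]
    - [0,0,0.3,0,0,0]

```text
time: 26.0
ee_pos: [0.46, 0.376, 0.2267]
eef_rot: [0.596, 0.803, -0.0, -0.0]
ft_force: [-0.1, -0.9, -1.1]
width: 0.0147
grip_force: 30.0
```

Emit:
carry_out:
  moves:
    - [0,0,0.3,0,0,0]
    - [0,0,0.3,0,0,0]
    - [0,0,0.2,0,0,0]
    - [0,0,0,0,0,0]
    - [0,0,0,0,0,0]

```text
time: 26.62
ee_pos: [0.4601, 0.3762, 0.196]
eef_rot: [0.596, 0.803, 0.0, 0.0]
ft_force: [-0.1, -1.1, -2.3]
width: 0.0149
grip_force: 30.0
```

No resistance on the way in. Releasing.

Emit:
carry_out:
  moves:
    - [0,0,0,0,0,0]
    - [0,0,0,0,0,0]
    - [0,0,0,0,0,0]
    - [0,0,0,0,0,0]
    - [0,0,0,0,0,0]
    - [0,0,0,0,0,0]
    - [0,0,0,0,0,0]
    - [0,0,0,0,0,0]
  fingers: 32

```text
time: 27.62
ee_pos: [0.4601, 0.3761, 0.1957]
eef_rot: [0.596, 0.803, -0.0, 0.0]
ft_force: [0.6, -0.0, 0.2]
width: 0.0319
grip_force: 0.0
```

Emit:
carry_out:
  moves:
    - [0,0,-0.3,0,0,0]
    - [0,0,-0.6,0,0,0]
    - [0,0,-0.8,0,0,0]
    - [0,0,-0.8,0,0,0]
    - [0,0,-0.8,0,0,0]
    - [-0.8,0,0,0,0,0]
    - [-0.8,0,0,0,0,0]
    - [-0.8,0,0,0,0,0]
    - [-0.8,0,0,0,0,0]
    - [-0.8,0,0,0,0,0]
    - [-0.8,0,0,0,0,0]
    - [0,0,0,0,0,0]
    - [0,0,0,0,0,0]
    - [0,0,0,0,0,0]

```text
time: 29.38
ee_pos: [0.5153, 0.1937, 0.3281]
eef_rot: [0.595, 0.804, 0.0, 0.0]
ft_force: [0.8, 0.2, -0.3]
width: 0.0324
grip_force: 0.0
```

```bash
python3 - <<'E'
from h import *
c=viewer.camera("scene");save(c,"end.png",None,1.5);P=cloud(c);x,y,z=P[...,0],P[...,1],P[...,2]
a=np.radians(16.7);u=(x-.47)*np.cos(a)+(y-.3784)*np.sin(a);v=-(x-.47)*np.sin(a)+(y-.3784)*np.cos(a)
m=(abs(u)<.024)&(abs(v)<.08)&(z<.3); print('slot z',np.percentile(z[m],[1,50,99]))
E
```

```text
slot z [0.16965465 0.17306944 0.17614334]
```

View pics/end.png

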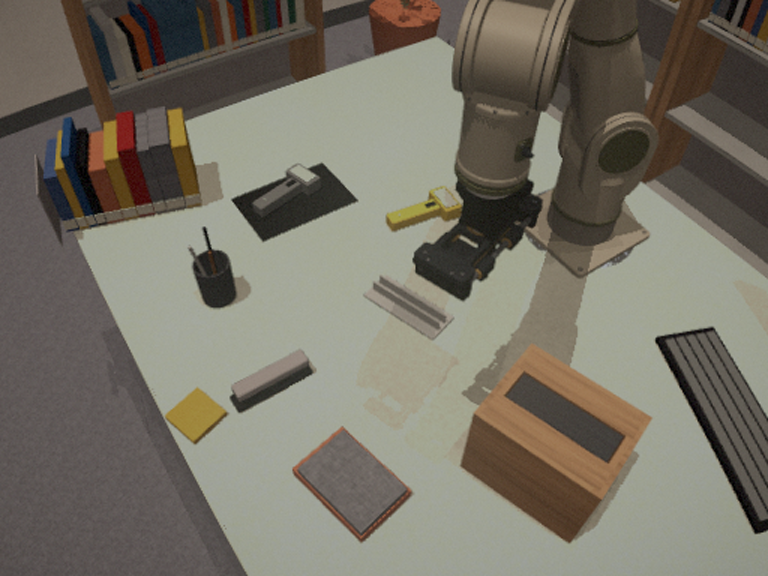

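The stand at (410,305) is empty, the flap at (565,415) is level and shut (z about 0.173 m), the scanner is on its mat at (287,190), and the bystanders haven't moved.

```bash
python3 -c "
from bench import r; print(r.close_job())"
```

```text
the job is handed in; nothing more can be done
None
```

The job is handed in, though no verdict came back: the scanner held on the label for over 2 s and is back flat on its mat, the book is inside the returns box with the flap shut, and the pencil cup, book pile and stapler are where they were.

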